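# Turn the red cork tin over to show its refill dot

## Robot

A 6-joint arm with a two-finger parallel gripper is mounted at the origin on a cart in front of the work surface, level with it; the furniture and walls round the work are solid. World frame = base frame: x ahead of the robot, y to its left, z up, the work surface at z = 0. Lengths are in m, angles in rad, forces in N, time in s.
With the tool pointing down it reaches from about 0.3 to 0.875 m from the base axis. Payload 6.4 kg.
Tool frame: the origin (TCP) lies between the finger pads; the fingertips stand ctrl.tip_extent ahead of it and the grasp point (between the pads) is the TCP (ctrl.tip_extent is the distance from the TCP to the fingertips, in m); z points along the fingers, y is the line along which they close (so a half turn about z gives the same grasp; the last joint's range is limited). The gripper opens to 85 mm and grips with 20 to 120 N. Pads are 22 mm wide; open, the fingers measure 114 mm over their backs; the gripper's body (76 mm by 85 mm) begins 54 mm behind the grasp point. The pads swing forward as they close: fully open they stand 13 mm farther back than shut.
Start: joints at [0.91, 0.181, 1.607, -0, 1.354, -0.206], TCP at [0.253, 0.517, 0.25] pointing down, gripper open.
Joint ranges: [-2.99, 2.99], [-0.89, 2.07], [0.3, 2.58], [-1.14, 4.28], [0, 2.63], [-3.12, 3.12]. Speed limits (rad/s): [2.57, 2.57, 3.01, 3.14, 3.14, 3.14].

## Interface

Orientations are given as a unit quaternion [w, x, y, z].
In Python, from bench import ctrl gives the robot as it stands.
- The arm moves only by the tool send_rows, never from a script. Its arguments are lists of equal length, an entry for each row: "dr": the turn, a rotation vector about the tool's x, y, z in units of 6 degrees (1.0 is 6 degrees), a list of three; "xyz": the shift along the tool's x, y, z in cm, a list of three; "jaw": the opening in per cent of the stroke, from 0 (shut) to 100 (fully open). In form: {"dr": [[wx, wy, wz], ...], "xyz": [[dx, dy, dz], ...], "jaw": [jaw, ...]}. A call has exactly 8 rows; each row is the pose to reach, as a shift and turn from the pose commanded when the call began, along the tool's axes at that moment; what a row does not reach only later rows make up. A row lasts 1/8 s, in which the tool goes at most 62.5 mm and 10.7 degrees, less where a joint would pass 70% of its speed; a pose out of reach is approached as far as the arm can. A call with a gripper value outside its range is refused whole. The fingers move at their own pace and stop on an object; the grip force is fixed at half the most. Time passes only in rows, so rows that repeat a pose let the fingers close, or fill a call up. It gives the time, the measured TCP pose, the force, the opening and the grip force at its end, in the units of the state.
- ctrl.get_obs(): the state, without advancing time (a new reading comes with each control period).
- ctrl.camera(name): name is "side" or "top"; returns the picture (384x512x3 uint8, red, green, blue); there is no depth.
- ctrl.calibration(name): a dict with "camera_matrix" (3x3 intrinsics, pixels), "world_from_camera" (4x4, takes a point from camera to world coordinates). Camera axes: x right, y up, looking along -z (the intrinsics and any distortion apply to the point x, -y, -z); pixel columns grow to the right and rows downward; lengths in m; the calibration is good to about 2 mm. A picture is of the moment at which its call begins. calibration takes no time and is no camera call.
- ctrl.hand_in(): hands the job in; it is judged then, once.
The state is a dict: "time_s": time; "q": joint angles; "dq": joint speeds; "joint_efforts": joint torques, N m; "eef_pos": TCP position; "eef_rot": TCP orientation; "wrist_force": force on the tool from outside, world axes, zero at the start; "torque": the same for the moment, N m; "opening": opening from 0.0 (shut) to 1.0 (fully open); "grasp_force": force on a finger pad.
Only numpy, scipy, OpenCV 4.12 (cv2) and the standard library are available. Lean on these libraries where they do the work, as an engineer would, in place of code of your own. Each camera call takes 0.05 s, during which the arm holds its last target. There are 200 camera calls.

## Task

The red cork tin on its sloping stand is nearly empty: lift it out, turn it over and set it back in the same stand, so that its base with the yellow refill dot faces up where the lid faces now, and the lid lies underneath against the rails. The lid is only laid in, so keep it pinched shut the whole way so that the cork inside does not fall out, and leave the blue tin alone.

Things in the scene. Friction and masses are not known exactly. Their poses are not given: they have to be found in the camera images.
- red_tin_center (a point): Centre of the red tin, a box 70 (x) x 120 (y) x 40 mm (z) with lid, 0.23 to 0.37 kg, one cork inside. x points at first 45 degrees down (into its stand) and towards the robot's left, y is level, z points 45 degrees up and to the left, out of the lid; the base (yellow dot) is the -z face. It can be pinched by lid and base (40 mm) near its free upper edge (x = -35 mm) coming along +x, and lifted straight up or drawn out along -x.
- red_lid_center (a point): White loose lid of the red tin: a 70 x 120 x 4 mm plate with a red panel, flush with the tin's sides, with an 8 mm deep plug rim in the tin (1.5 mm play); nothing else holds it. While it is shut this point and its axes coincide with those of the tin's centre; the lid's outer face lies 20 mm along +z.
- red_stand_seat (a point): Place of the red tin's centre in its fixed wooden stand, either way over, 106 mm above the worktop. Axes: x 45 degrees down and left, y level, z 45 degrees up and left. A ledge at x = 35 mm; two rails' upper faces at z = -20 mm, from the ledge to x = -22 mm, at y = 45 to 55 and -45 to -55 mm: 90 mm free between them for a finger. Stand 130 mm wide, base board 12 mm high.
- blue_tin_center (a point): Centre of the blue tin, of the same size with a white, blue-panelled lid, which leans in a like stand; to be left alone. Axes as for the red tin.
Things that resemble listed ones, but are neither listed nor needed, are in the scene too. What is shaped like the part that bears red_stand_seat but green or orange is not meant.

How it is judged:
By the outcome, as a careful person would: the job done as asked, in the order asked, and still so for the second after the job is handed in, with the robot touching nothing.
It also fails if it takes over 38 s, if anything falls off the work surface, if the arm or the gripper's body presses on something with over 40 N, if the wrist force passes 120 N, or if a joint passes its speed limit or range.

## Working session

There is one attempt and no reset: what is moved stays moved. The work goes in short steps, Python scripts to look and compute and a tool call to move; the robot and the scene stay as the last step left them, time stands still between calls to the robot, and variables do not carry over. Pictures are saved under pics/ and viewed, at most 10 in all, crops included, and the job is handed in when it is done.

Besides the shell and the picture viewer there is one more tool, called after "Emit:" as name(argument=value, ...) on one line, values as JSON. send_rows: Moves the arm, as the interface text tells. Its arguments: {"type":"object","properties":{"dr":{"type":"array","items":{"type":"array","items":{"type":"number"}}},"xyz":{"type":"array","items":{"type":"array","items":{"type":"number"}}},"jaw":{"type":"array","items":{"type":"number"}}},"required":["dr","xyz","jaw"]}

```bash
ls; mkdir -p pics
python3 - <<'E'
from bench import ctrl
import cv2
o=ctrl.get_obs(); print(o, ctrl.tip_extent)
for n in("side","top"):
    im=ctrl.camera(n); cv2.imwrite(f"pics/{n}0.png",im[:,:,::-1]); c=ctrl.calibration(n); print(n,c)
E
```

```text
pics
{'time_s': 0.0, 'q': array([ 9.09654137e-01,  1.81507527e-01,  1.60799811e+00, -5.11677986e-06,
        1.35379444e+00, -2.06310643e-01]), 'dq': array([-0.00032996,  0.00074669,  0.00022354,  0.0001754 , -0.00015099,
        0.00066085]), 'joint_efforts': array([ 6.25713219e-04, -4.44860923e+01, -3.51343167e+01, -1.81563837e-04,
        8.99106759e-03,  3.95445443e-05]), 'eef_pos': array([0.25227396, 0.51613434, 0.24940775]), 'eef_rot': array([-3.56511239e-04,  2.25459970e-01,  9.74252058e-01, -7.75715439e-04]), 'wrist_force': array([-0.03268197, -0.41558268, -0.56593999]), 'torque': array([-0.01556721,  0.00106407,  0.00829167]), 'grasp_force': 0.0, 'opening': 0.9996508903437981} 0.019
side {'camera_matrix': array([[372.58987693,   0.        , 254.43266107],
       [  0.        , 372.58987693, 192.27696488],
       [  0.        ,   0.        ,   1.        ]]), 'world_from_camera': array([[-0.99975768,  0.01940084,  0.01040185,  0.56002805],
       [-0.00183534, -0.54433854,  0.83886362,  0.80741599],
       [ 0.02193679,  0.83864126,  0.54424225,  0.57046381],
       [ 0.        ,  0.        ,  0.        ,  1.        ]])}
top {'camera_matrix': array([[356.85551655,   0.        , 254.34866554],
       [  0.        , 356.85551655, 200.64774896],
       [  0.        ,   0.        ,   1.        ]]), 'world_from_camera': array([[ 0.0175612 ,  0.99935777, -0.0312354 ,  0.49466901],
       [-0.99971741,  0.01704977, -0.01656503,  0.05732906],
       [-0.01602183,  0.03151747,  0.99937478,  1.08462477],
       [ 0.        ,  0.        ,  0.        ,  1.        ]])}
```

View pics/side0.png

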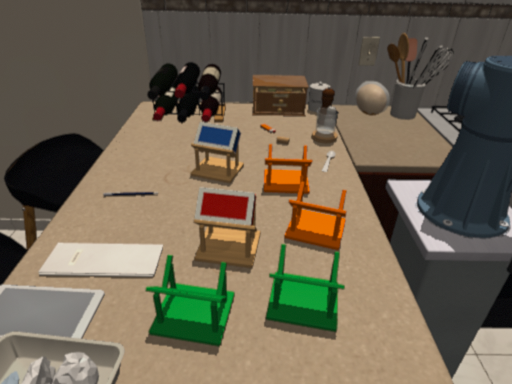

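View pics/top0.png

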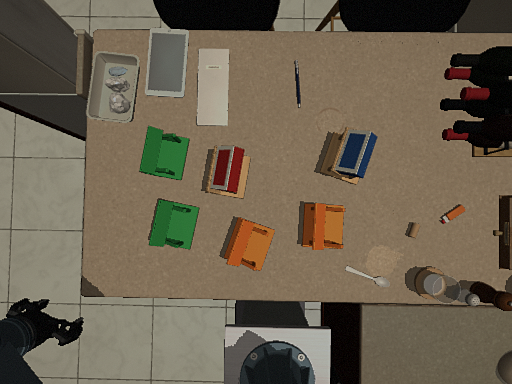

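Run:
```python
import cv2,numpy as np
s=cv2.imread("pics/side0.png")[180:270,185:270]; t=cv2.imread("pics/top0.png")[135:205,195:260]
s=cv2.resize(s,None,fx=4.5,fy=4.5,interpolation=cv2.INTER_CUBIC);t=cv2.resize(t,None,fx=6,fy=6,interpolation=cv2.INTER_CUBIC)
print(s.shape,t.shape)
c=np.zeros((420,800,3),np.uint8);c[:s.shape[0],:s.shape[1]]=s;c[:t.shape[0],400:400+t.shape[1]]=t
cv2.imwrite("pics/crop0.png",c)
```

```text
(405, 382, 3) (420, 390, 3)
```

View pics/crop0.png

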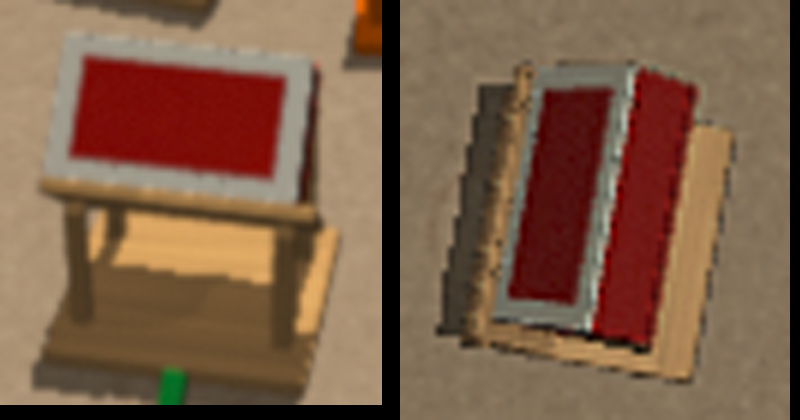

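```bash
cat > h.py <<'E'
import cv2,numpy as np
from scipy.spatial.transform import Rotation as R
from bench import ctrl
def ray(n,p):
    c=ctrl.calibration(n);K=c["camera_matrix"];T=c["world_from_camera"]
    d=np.linalg.inv(K)@[p[0],p[1],1.];d=T[:3,:3]@[d[0],-d[1],-d[2]];return T[:3,3],d/np.linalg.norm(d)
def onz(n,p,z):
    o,d=ray(n,p);return o+d*(z-o[2])/d[2]
def tri(p,q):
    (a,u),(b,v)=ray("side",p),ray("top",q)
    s=np.linalg.lstsq(np.c_[u,-v],b-a,rcond=None)[0];P,Q=a+s[0]*u,b+s[1]*v
    return (P+Q)/2,np.linalg.norm(P-Q)
def proj(n,P):
    c=ctrl.calibration(n);T=c["world_from_camera"];v=T[:3,:3].T@(np.array(P)-T[:3,3]);q=c["camera_matrix"]@[v[0],-v[1],-v[2]];return q[:2]/q[2]
def pose(o=None):
    o=o or ctrl.get_obs();q=o["eef_rot"];return np.array(o["eef_pos"]),R.from_quat([q[1],q[2],q[3],q[0]])
def rel(P,Rt,o=None):
    p,r=pose(o);return np.round(r.inv().apply(P-p)*100,2),np.round((r.inv()*Rt).as_rotvec(degrees=True)/6,2)
E
cat > m.py <<'E'
from h import *
def quad(n,box):
    im=cv2.imread(f"pics/{n}0.png");x0,y0,x1,y1=box
    im=im[y0:y1,x0:x1].astype(int);b,g,r=im[...,0],im[...,1],im[...,2]
    m=((r>70)&(g<r*.35)&(b<r*.35)).astype(np.uint8)
    k,l,st,ce=cv2.connectedComponentsWithStats(m,connectivity=4)
    out=[]
    for i in range(1,k):
        if st[i,4]<60: continue
        c=cv2.findContours((l==i).astype(np.uint8),cv2.RETR_EXTERNAL,cv2.CHAIN_APPROX_NONE)[0][0]
        out.append((ce[i]+[x0,y0],st[i,4],cv2.boxPoints(cv2.minAreaRect(c))+[x0,y0]))
    return out
S=quad("side",(185,180,270,270));T=quad("top",(195,135,260,205))
for a in S+T: print(a[0].round(1),a[1],a[2].round(1).tolist())
s=max(S,key=lambda a:a[1]);t=min([a for a in T],key=lambda a:a[0][0])
L,e=tri(s[0],t[0]);print("lid centre",L,"gap",e)
for n,a in(("side",s),("top",t)):
    b=a[2];d=np.linalg.norm(b[0]-b[1])>np.linalg.norm(b[1]-b[2])
    p,q=((b[0]+b[3])/2,(b[1]+b[2])/2) if d else ((b[0]+b[1])/2,(b[2]+b[3])/2)
    v=onz(n,q,L[2])-onz(n,p,L[2]);print(n,v,np.linalg.norm(v),np.degrees(np.arctan2(v[1],v[0]))%180)
E
python3 m.py
```

```text
[224.1 205.7] 943 [[200.8, 214.0], [203.0, 192.7], [247.3, 197.3], [245.0, 218.7]]
[235.1 169.3] 420 [[226.6, 189.9], [234.3, 146.5], [243.8, 148.2], [236.1, 191.6]]
[221. 167.] 370 [[212.9, 183.8], [218.8, 148.3], [229.2, 150.0], [223.2, 185.5]]
lid centre [0.61486514 0.16564284 0.11905417] gap 0.00029631826981949726
side [-9.39587849e-02  1.39341366e-02 -5.55111512e-17] 0.09498638547081913 171.56448844136767
top [ 0.09715248 -0.01413368  0.        ] 0.09817517770303825 171.72271485907527
```

```bash
cat > g.py <<'E'
from h import *
a=np.radians(171.6);y=np.array([np.cos(a),np.sin(a),0]);k=np.array([0,0,1.]);h=np.cross(y,k)
x=(h-k)/2**.5;z=(h+k)/2**.5
C=np.array([.6149,.1656,.1201])-.02*z
def tool(s): return R.from_matrix(np.c_[np.cross(s*z,x),s*z,x])  # tool y = s*tin z, tool z = tin x
def ik(P,Rt,L1=.5,L2=.496,d6=.25,d1=.115):
    W=P-d6*Rt.apply(k);q1=np.arctan2(W[1],W[0]);r=np.hypot(W[0],W[1]);v=W[2]-d1
    D=np.hypot(r,v);q3=np.pi-np.arccos((L1*L1+L2*L2-D*D)/2/L1/L2)
    q2=np.arctan2(r,v)-np.arctan2(L2*np.sin(q3),L1+L2*np.cos(q3))
    M=R.from_euler("ZY",[q1,q2+q3]).inv()*Rt*R.from_euler("z",-np.pi/2)
    e=M.as_euler("ZYZ")
    return np.round([q1,q2,q3,*e],2)
E
python3 - <<'E'
from g import *
print("C",C,"h",h)
for s in(1,-1):
    for d in(-.16,-.016):
        P=C+d*x;print(s,d,P.round(3),ik(P,tool(s)),rel(P,tool(s)))
print(ik(*pose()))
E
```

```text
C [0.61283407 0.15160958 0.10595786] h [ 0.14608303  0.98927233 -0.        ]
1 -0.16 [0.596 0.04  0.219] [-0.23  0.27  1.72  0.81  1.34 -1.93] (array([-51.84, -27.69,   3.06]), array([-7.45,  1.15, -2.79]))
1 -0.016 [0.611 0.14  0.117] [-0.06  0.37  1.82  0.92  1.09 -1.99] (array([-48.75, -17.97,  13.23]), array([-7.45,  1.15, -2.79]))
-1 -0.16 [0.596 0.04  0.219] [-0.23  0.27  1.72  0.81  1.34  1.21] (array([-51.84, -27.69,   3.06]), array([ 1.61, 10.44, 25.15]))
-1 -0.016 [0.611 0.14  0.117] [-0.06  0.37  1.82  0.92  1.09  1.16] (array([-48.75, -17.97,  13.23]), array([ 1.61, 10.44, 25.15]))
[1.12 0.18 1.61 0.   1.35 0.  ]
```

Emit:
send_rows(dr=[[-1,0.15,-0.4],[-2,0.3,-0.8],[-3,0.5,-1.2],[-4,0.6,-1.6],[-5,0.8,-2],[-6,0.9,-2.3],[-7,1.1,-2.6],[-7.45,1.15,-2.79]], xyz=[[-5,-2.5,-2],[-11,-5.5,-4],[-17,-8.5,-4],[-22,-11.5,-4],[-28,-14.5,-4],[-33,-17.5,-4],[-38,-20.5,-4],[-43,-23,-4]], jaw=[100,100,100,100,100,100,100,100])

```text
time_s: 1.1
eef_pos: [0.5368, 0.1205, 0.2898]
eef_rot: [0.029, 0.068, 0.921, 0.383]
wrist_force: [0.9, -0.5, 0.4]
opening: 1.002
grasp_force: 0.0
```

Run:
```python
from g import *
o=ctrl.get_obs();print(o["time_s"],o["q"].round(2),o["eef_pos"],rel(C-.15*x,tool(1),o))
```

```text
1.1 [-0.41  0.09  1.81  0.76  1.51 -1.99] [0.53675894 0.1205024  0.28981333] (array([ -7.08, -10.04,   0.94]), array([ 0.04,  0.02, -0.01]))
```

Emit:
send_rows(dr=[[0,0,0],[0,0,0],[0,0,0],[0,0,0],[0,0,0],[0,0,0],[0,0,0],[0,0,0]], xyz=[[-2,-3,-0.5],[-4,-6,-0.5],[-6,-8.5,0],[-7.1,-10,0.9],[-7.1,-10,0.9],[-7.1,-10,0.9],[-7.1,-10,0.9],[-7.1,-10,0.9]], jaw=[100,100,100,100,100,100,100,100])

```text
time_s: 2.1
eef_pos: [0.597, 0.0496, 0.214]
eef_rot: [0.029, 0.067, 0.921, 0.382]
wrist_force: [-0.2, -0.2, 0.7]
opening: 1.005
grasp_force: 0.0
```

Run:
```python
from g import *
o=ctrl.get_obs();print(o["time_s"],o["q"].round(2),o["eef_pos"],rel(C-.016*x,tool(1),o))
im=ctrl.camera("side")[:,:,::-1][120:280,140:320];cv2.imwrite("pics/s1.png",cv2.resize(im,None,fx=3,fy=3,interpolation=cv2.INTER_CUBIC))
for P in(C+.02*z,C-.035*x,C-.15*x):print(proj("side",P))
```

```text
2.1 [-0.48  0.35  1.67  0.74  1.47 -2.11] [0.59703829 0.04959067 0.21400351] (array([-0.06, -0.35, 13.34]), array([0.01, 0.01, 0.02]))
[224.18496005 205.25160171]
[227.93135695 191.14299082]
[234.8515075  141.17887567]
```

View pics/s1.png

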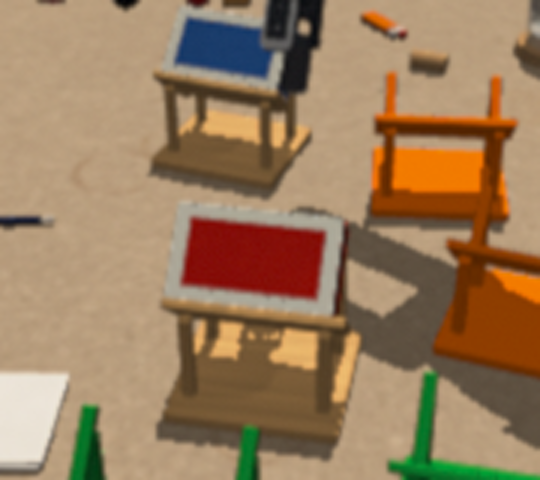

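Emit:
send_rows(dr=[[0,0,0],[0,0,0],[0,0,0],[0,0,0],[0,0,0],[0,0,0],[0,0,0],[0,0,0]], xyz=[[0,-0.3,1.5],[0,-0.3,3.5],[0,-0.3,5.5],[0,-0.3,7.5],[0,-0.3,9.5],[0,-0.3,11.5],[0,-0.3,13],[0,-0.3,13.3]], jaw=[100,100,100,100,100,100,100,100])

```text
time_s: 3.15
eef_pos: [0.61, 0.1413, 0.1161]
eef_rot: [0.028, 0.067, 0.921, 0.382]
wrist_force: [0.7, 0.0, 0.9]
opening: 1.0
grasp_force: 0.0
```

Run:
```python
from g import *
o=ctrl.get_obs();print(o["time_s"],o["q"].round(2),o["wrist_force"],rel(C-.016*x,tool(1),o))
```

```text
3.15 [-0.32  0.49  1.71  0.82  1.25 -2.15] [0.6852534  0.0067565  0.89156008] (array([-0.13,  0.03, -0.13]), array([ 0.01, -0.01,  0.  ]))
```

Emit:
send_rows(dr=[[0,0,0],[0,0,0],[0,0,0],[0,0,0],[0,0,0],[0,0,0],[0,0,0],[0,0,0]], xyz=[[0,0,0],[0,0,0],[0,0,0],[0,0,0],[0,0,0],[0,0,0],[0,0,0],[0,0,0]], jaw=[60,50,40,20,0,0,0,0])

```text
time_s: 4.15
eef_pos: [0.6112, 0.1397, 0.118]
eef_rot: [0.029, 0.068, 0.921, 0.382]
wrist_force: [-2.0, -3.5, 5.1]
opening: 0.461
grasp_force: 61.2
```

Run:
```python
from g import *
o=ctrl.get_obs();p,r=pose(o);print(o["time_s"],r.inv().apply(o["wrist_force"]),r.inv().apply(o["torque"]),rel(C-.016*x,tool(1),o))
print(r.inv().apply([0,0,1]))
```

```text
4.15 [ 1.46397496  0.94735534 -6.21447622] [0.05339275 0.0803657  0.22513485] (array([ 0.01, -0.  ,  0.1 ]), array([0.01, 0.02, 0.01]))
[-0.00202452  0.70787552 -0.70633431]
```

Emit:
send_rows(dr=[[0,0,0],[0,0,0],[0,0,0],[0,0,0],[0,0,0],[0,0,0],[0,0,0],[0,0,0]], xyz=[[0,0.2,-0.2],[0,0.6,-0.6],[0,1.2,-1.2],[0,2,-2.5],[0,3,-4.5],[0,4,-6.5],[0,5,-8.5],[0,5.5,-10]], jaw=[0,0,0,0,0,0,0,0])

```text
time_s: 5.15
eef_pos: [0.6062, 0.108, 0.2288]
eef_rot: [0.029, 0.067, 0.921, 0.382]
wrist_force: [-0.6, -0.4, -3.7]
opening: 0.461
grasp_force: 60.5
```

Run:
```python
from g import *
o=ctrl.get_obs();p,r=pose(o);print(o["time_s"],o["q"].round(2),o["wrist_force"],r.inv().apply(o["torque"]).round(2),rel(C-.017*x,tool(1),o))
im=ctrl.camera("side")[:,:,::-1][100:280,140:320];cv2.imwrite("pics/s2.png",cv2.resize(im,None,fx=3,fy=3,interpolation=cv2.INTER_CUBIC))
```

```text
5.15 [-0.38  0.32  1.67  0.77  1.43 -2.03] [-0.61994906 -0.3798519  -3.74679779] [ 0.73 -0.01 -0.04] (array([ 1.000e-02, -5.570e+00,  1.011e+01]), array([0.01, 0.02, 0.02]))
```

View pics/s2.png

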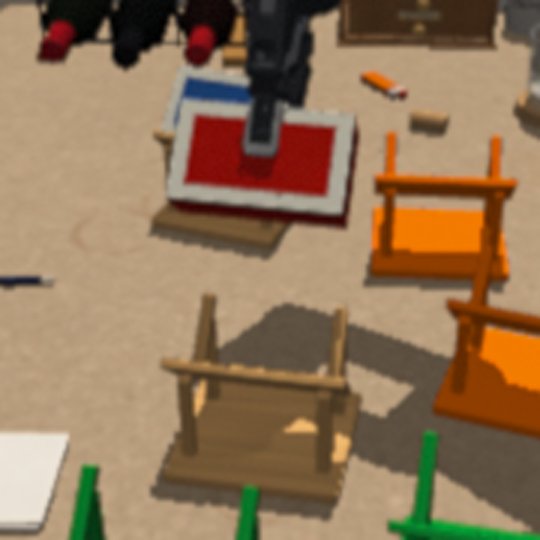

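Emit:
send_rows(dr=[[0,0,0.7],[0,0,2],[0,0,3.5],[0,0,5],[0,0,6.5],[0,0,8],[0,0,9.5],[0,0,11]], xyz=[[0,0,-1],[0,0,-2],[0,0,-2],[0,0,-2],[0,0,-2],[0,0,-2],[0,0,-2],[0,0,-2]], jaw=[0,0,0,0,0,0,0,0])

```text
time_s: 6.2
eef_pos: [0.6035, 0.0947, 0.2404]
eef_rot: [-0.186, 0.561, 0.734, 0.335]
wrist_force: [0.2, 0.3, -2.6]
opening: 0.455
grasp_force: 60.5
```

Emit:
send_rows(dr=[[0,0,1.5],[0,0,3],[0,0,4.5],[0,0,6],[0,0,7.5],[0,0,9],[0,0,10.5],[0,0,12]], xyz=[[0,0,0],[0,0,0],[0,0,0],[0,0,0],[0,0,0],[0,0,0],[0,0,0],[0,0,0]], jaw=[0,0,0,0,0,0,0,0])

```text
time_s: 7.2
eef_pos: [0.6035, 0.0947, 0.2404]
eef_rot: [-0.347, 0.885, 0.265, 0.162]
wrist_force: [-0.2, 0.2, -3.8]
opening: 0.46
grasp_force: 60.6
```

Emit:
send_rows(dr=[[0,0,1.5],[0,0,3],[0,0,4.5],[0,0,6],[0,0,7],[0,0,7],[0,0,7],[0,0,7]], xyz=[[0,0,0],[0,0,0],[0,0,0],[0,0,0],[0,0,0],[0,0,0],[0,0,0],[0,0,0]], jaw=[0,0,0,0,0,0,0,0])

```text
time_s: 8.2
eef_pos: [0.6037, 0.0947, 0.2408]
eef_rot: [-0.382, 0.921, -0.067, 0.029]
wrist_force: [0.7, -0.1, -3.0]
opening: 0.464
grasp_force: 60.6
```

Run:
```python
from g import *
o=ctrl.get_obs();p,r=pose(o);print(o["time_s"],o["q"].round(2),o["wrist_force"],r.inv().apply(o["torque"]).round(2),rel(C-.017*x,tool(-1),o))
s=ctrl.camera("side")[:,:,::-1];t=ctrl.camera("top")[:,:,::-1]
cv2.imwrite("pics/s3full.png",s);cv2.imwrite("pics/t3full.png",t)
c=np.hstack([cv2.resize(s[90:280,140:270],None,fx=3,fy=3),cv2.resize(t[110:300,160:290],None,fx=3,fy=3)]);cv2.imwrite("pics/s3.png",c)
D=p+.017*x;print(proj("side",D+.02*z),proj("top",D+.02*z))
```

```text
8.2 [-0.4   0.3   1.67  0.76  1.46  1.11] [ 0.6525799  -0.12728541 -2.95402632] [-0.71 -0.   -0.01] (array([ 0.06,  5.47, 11.9 ]), array([-0.01, -0.01,  0.01]))
[228.03908624 142.83262554] [234.17948876 163.80223474]
```

View pics/s3.png

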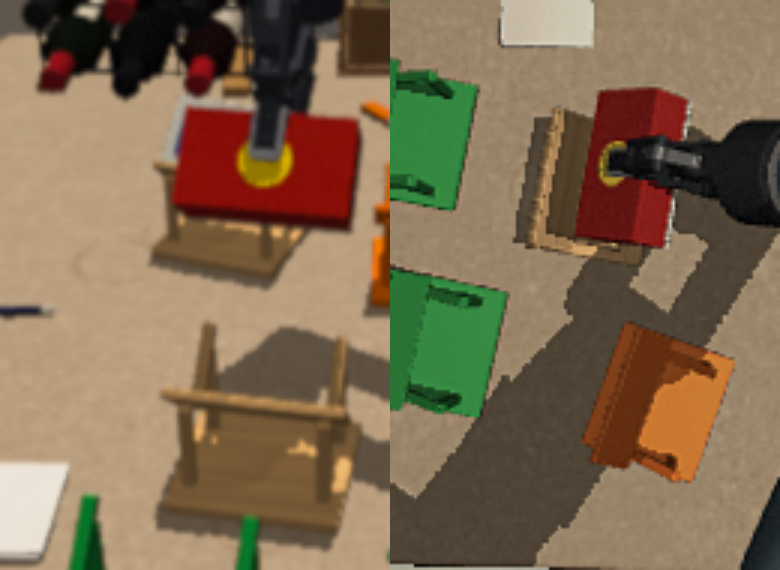

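Emit:
send_rows(dr=[[0,0,0],[0,0,0],[0,0,0],[0,0,0],[0,0,0],[0,0,0],[0,0,0],[0,0,0]], xyz=[[0,0.5,1],[0,1.5,3],[0,2.5,5],[0,3.4,7],[0,4,8.7],[0,4.4,10],[0,4.5,10.9],[0,4.5,10.9]], jaw=[0,0,0,0,0,0,0,0])

```text
time_s: 9.3
eef_pos: [0.6103, 0.1402, 0.1317]
eef_rot: [-0.382, 0.921, -0.067, 0.028]
wrist_force: [-0.1, -0.7, -3.0]
opening: 0.462
grasp_force: 60.6
```

Run:
```python
from g import *
o=ctrl.get_obs();p,r=pose(o);print(o["time_s"],o["wrist_force"],r.inv().apply(o["torque"]).round(2),rel(C-.017*x,tool(-1),o))
```

```text
9.3 [-0.14759897 -0.69905007 -3.00511191] [-0.75 -0.01 -0.05] (array([0.08, 0.99, 0.94]), array([-0.01,  0.  ,  0.  ]))
```

Not touching yet; descend vertically to the seat slowly.

Emit:
send_rows(dr=[[0,0,0],[0,0,0],[0,0,0],[0,0,0],[0,0,0],[0,0,0],[0,0,0],[0,0,0]], xyz=[[0,0.2,0.2],[0,0.4,0.4],[0,0.6,0.6],[0,0.75,0.75],[0,0.85,0.85],[0,0.9,0.9],[0,0.95,0.95],[0,0.95,0.95]], jaw=[0,0,0,0,0,0,0,0])

```text
time_s: 10.3
eef_pos: [0.6105, 0.1396, 0.1186]
eef_rot: [-0.382, 0.921, -0.068, 0.028]
wrist_force: [-0.0, -0.4, -3.1]
opening: 0.458
grasp_force: 60.7
```

Run:
```python
from g import *
o=ctrl.get_obs();p,r=pose(o);print(o["time_s"],r.inv().apply(o["wrist_force"]).round(1),r.inv().apply(o["torque"]).round(2),rel(C-.017*x,tool(-1),o))
```

```text
10.3 [0.  2.4 1.9] [-0.72 -0.04 -0.03] (array([0.05, 0.03, 0.06]), array([-0.01, -0.01,  0.  ]))
```

Emit:
send_rows(dr=[[0,0,0],[0,0,0],[0,0,0],[0,0,0],[0,0,0],[0,0,0],[0,0,0],[0,0,0]], xyz=[[0,0,0.05],[0,0,0.1],[0,0.05,0.15],[0,0.05,0.18],[0,0.1,0.18],[0,0.1,0.18],[0,0.1,0.18],[0,0.1,0.18]], jaw=[0,0,0,0,0,0,0,0])

```text
time_s: 11.3
eef_pos: [0.6104, 0.1397, 0.1183]
eef_rot: [-0.383, 0.921, -0.067, 0.028]
wrist_force: [-10.3, -8.2, 9.7]
opening: 0.455
grasp_force: 62.6
```

Run:
```python
from g import *
o=ctrl.get_obs();p,r=pose(o);print(o["time_s"],r.inv().apply(o["wrist_force"]).round(1),r.inv().apply(o["torque"]).round(2),rel(C-.017*x,tool(-1),o))
```

```text
11.3 [ -9.   -0.1 -13.6] [-0.3  -0.87 -0.09] (array([0.06, 0.02, 0.03]), array([-0.02, -0.  ,  0.02]))
```

Emit:
send_rows(dr=[[0,0,0],[0,0,0],[0,0,0],[0,0,0],[0,0,0],[0,0,0],[0,0,0],[0,0,0]], xyz=[[0,0,-0.05],[0,0,-0.12],[0,0,-0.12],[0,0,-0.12],[0,0,-0.12],[0,0,-0.12],[0,0,-0.12],[0,0,-0.12]], jaw=[0,0,0,50,58,70,85,100])

```text
time_s: 12.3
eef_pos: [0.6104, 0.1394, 0.1173]
eef_rot: [-0.382, 0.921, -0.068, 0.028]
wrist_force: [-0.6, -0.5, 0.9]
opening: 0.995
grasp_force: 0.0
```

Run:
```python
from g import *
o=ctrl.get_obs();p,r=pose(o);print(o["time_s"],o["opening"],r.inv().apply(o["wrist_force"]).round(1),rel(C-.017*x,tool(-1),o))
s=ctrl.camera("side")[:,:,::-1];t=ctrl.camera("top")[:,:,::-1]
c=np.hstack([cv2.resize(s[160:290,180:280],None,fx=4,fy=4),cv2.resize(t[115:245,180:280],None,fx=4,fy=4)]);cv2.imwrite("pics/s4.png",c)
print(proj("side",C+.02*z),proj("top",C+.02*z))
```

```text
12.3 0.9947472385787741 [-0.5 -0.2 -1. ] (array([ 0.06, -0.08, -0.01]), array([-0.01, -0.01,  0.  ]))
[224.18496005 205.25160171] [220.97163919 166.9302746 ]
```

View pics/s4.png

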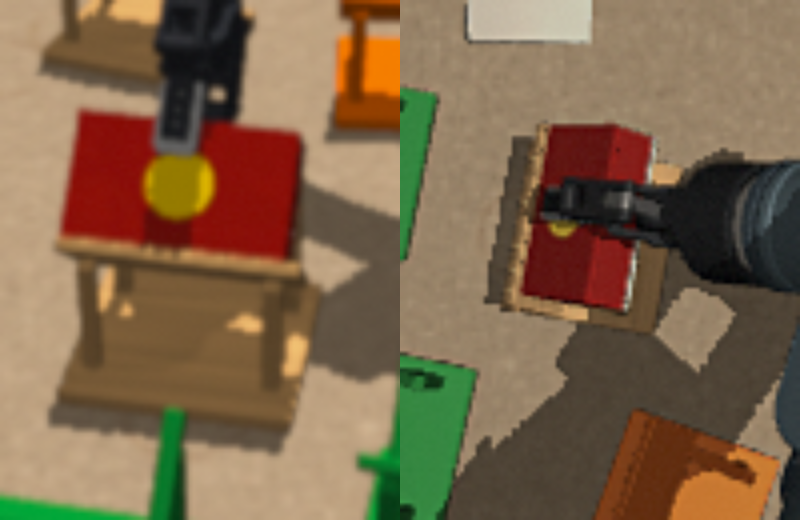

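Dot faces up at side pixel about (224.5, 206), where the lid centre was, and the tin is seated. Retract along −x.

Emit:
send_rows(dr=[[0,0,0],[0,0,0],[0,0,0],[0,0,0],[0,0,0],[0,0,0],[0,0,0],[0,0,0]], xyz=[[0,0,-0.7],[0,0,-2],[0,0,-4],[0,0,-6],[0,0,-8],[0,0,-10],[0,0,-12.5],[0,0,-14]], jaw=[100,100,100,100,100,100,100,100])

```text
time_s: 13.4
eef_pos: [0.5961, 0.0399, 0.2177]
eef_rot: [-0.382, 0.921, -0.068, 0.029]
wrist_force: [0.9, -0.4, -0.4]
opening: 1.003
grasp_force: 0.0
```

Emit:
send_rows(dr=[[0,0,0],[0,0,0],[0,0,0],[0,0,0],[0,0,0],[0,0,0],[0,0,0],[0,0,0]], xyz=[[0,-1.5,-1.5],[0,-3,-3],[0,-4,-4],[0,-4,-4],[0,-4,-4],[0,-4,-4],[0,-4,-4],[0,-4,-4]], jaw=[100,100,100,100,100,100,100,100])

```text
time_s: 14.4
eef_pos: [0.5957, 0.0413, 0.2725]
eef_rot: [-0.382, 0.921, -0.068, 0.028]
wrist_force: [0.1, 0.7, 0.5]
opening: 1.002
grasp_force: 0.0
```

Run:
```python
from g import *
s=ctrl.camera("side")[:,:,::-1];t=ctrl.camera("top")[:,:,::-1]
c=np.hstack([cv2.resize(s[110:290,170:280],None,fx=3,fy=3),cv2.resize(t[95:275,180:290],None,fx=3,fy=3)]);cv2.imwrite("pics/s5.png",c)
hs=cv2.cvtColor(np.ascontiguousarray(s[180:240,190:265]),cv2.COLOR_BGR2HSV);m=cv2.inRange(hs,(20,150,80),(35,255,255));v,u=np.nonzero(m);print("dot",u.mean()+190,v.mean()+180,len(u),proj("side",C+.02*z))
```

```text
dot 224.29515418502203 205.53303964757708 227 [224.18496005 205.25160171]
```

View pics/s5.png

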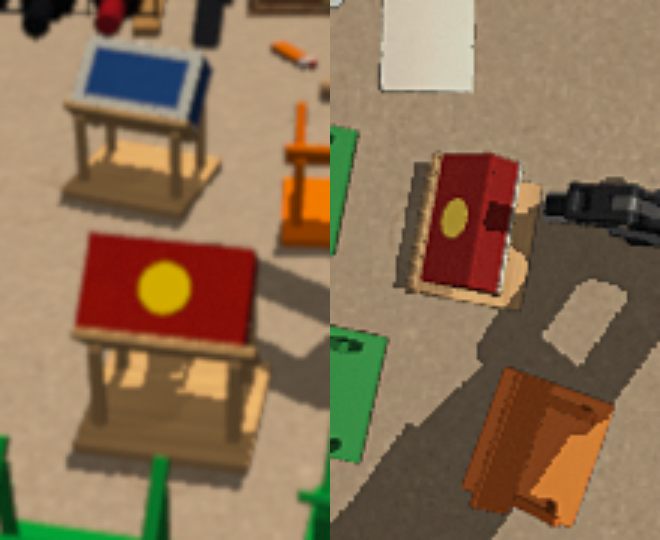

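The dot is within 0.3 px of its seated position at (224.3, 205.5), the lid is shut underneath, the blue tin is untouched, and the gripper is clear.

```bash
python3 -c "
from bench import ctrl
print(ctrl.hand_in())"
```

```text
the job is handed in; nothing more can be done
None
```

The red tin is turned over and back in its stand with the yellow dot up and the lid shut underneath, the blue tin was left alone, and the job is handed in at about 14.5 s (no verdict was returned).

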